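Make up three hardness-test kits

TASK

Make up three kits for the hardness tester, each a sample with the anvil that suits it: in the blue carrier the V anvil with the round bar, in the yellow carrier the cone-topped spot anvil with the dark red mount, and in the white carrier, where the flat anvil already stands, the hexagon bar. The anvil stands in the carrier's round pocket and the sample in its square one, each upright and down on the pocket's floor; do not tip any of them over on the way.

Things in the scene. Friction and masses are not known exactly. Their poses are not given: they have to be found in the camera images.
- carrier_blue: fixed milled carrier: blue plastic insert on an aluminium base plate, 76 x 156 mm, 10 mm high. Origin: centre of its underside, z up, long side along its y. Two pockets, floors 4 mm above the underside, 6 mm deep: round, 42 mm diameter, centre (0, +39) mm, for the anvil; square, 46 x 46 mm, centre (0, -39) mm, for the sample. Both empty at the start.
- carrier_yellow: fixed milled carrier: yellow plastic insert on an aluminium base plate, 76 x 156 mm, 10 mm high. Origin: centre of its underside, z up, long side along its y. Two pockets, floors 4 mm above the underside, 6 mm deep: round, 42 mm diameter, centre (0, +39) mm, for the anvil; square, 46 x 46 mm, centre (0, -39) mm, for the sample. Both empty at the start.
- carrier_white: fixed milled carrier: white plastic insert on an aluminium base plate, 76 x 156 mm, 10 mm high. Origin: centre of its underside, z up, long side along its y. Two pockets, floors 4 mm above the underside, 6 mm deep: round, 42 mm diameter, centre (0, +39) mm, for the anvil; square, 46 x 46 mm, centre (0, -39) mm, for the sample. The flat anvil stands in the round one.
- v_anvil: exchange anvil of dark steel for the hardness tester: a square head 38 x 38 mm from 16 to 40 mm above the origin, with a deep V groove across its top (the groove reaches down to about 23 mm), on a round shank of 19 mm diameter and 16 mm length on which it stands. Origin at the centre of the shank's foot, z up; x and y are square to the sides of the head. 0.21 kg.
- spot_anvil: exchange anvil of bright steel: a shank of 21 mm diameter on which it stands, a round collar of 28 mm diameter from 19 to 28 mm above the origin, and above that a cone that narrows to a flat spot of 11 mm diameter at 36 mm. Origin at the centre of its foot, z up. 0.11 kg. Behind the stock stands a hand press: its fixed ball lever reaches out to x = 0.68, y = 0.26 m, 0.26 m high.
- flat_anvil: exchange anvil of dark steel with a flat round head of 59 mm diameter, 30 mm high over all, standing on a short shank. It stands in the round pocket of the white carrier from the start and stays there. Origin at the centre of its foot, z up. 0.24 kg.
- round_bar: sample sawn from round bar, 27 mm diameter, 27 mm high, dark sides and a ground bright upper face, standing on end. Origin at the centre of its underside, z up. 0.12 kg.
- hex_bar: sample sawn from hexagon bar, dull grey all over, 24 mm across flats, 28 mm across corners, 24 mm high, standing on end. Origin at the centre of its underside, z up; one pair of flats faces along its +x and -x, corners point along its +y and -y. 0.095 kg.
- red_mount: metallographic mount: a dark red moulded disc, 30 mm diameter, 16 mm high, with a bright round spot of metal in its upper face. Origin at the centre of its underside, z up. 0.03 kg. The other two mounts in the stock (black and olive brown) are much the same size and are not wanted.
Not all that is in view belongs to the job. Leave any orange look-alike of the spot_anvil alone.

How it is judged:
By the outcome, as a careful person would: the job done as asked, in the order asked, and still so for the second after the job is handed in, with the robot touching nothing.
It also fails if it takes over 125 s, if anything falls off the work surface, if the arm or the gripper's body presses on something with over 40 N, if the wrist force passes 120 N, or if a joint passes its speed limit or range.

ROBOT

A 7-joint arm with a two-finger parallel gripper is mounted at the origin on a cart in front of the work surface, level with it; the furniture and walls round the work are solid. World frame = base frame: x ahead of the robot, y to its left, z up, the work surface at z = 0. Lengths are in m, angles in rad, forces in N, time in s.
With the tool pointing down it reaches from about 0.4 to 0.875 m from the base axis. Payload 6.5 kg.
Tool frame: the origin (TCP) lies midway between the tips of the shut fingers; the grasp point (between the pads) lies manip.grip_point_offset behind it (manip.grip_point_offset is the distance from the TCP to the grasp point, in m); z points along the fingers, y is the line along which they close (so a half turn about z gives the same grasp; the last joint's range is limited). The gripper opens to 85 mm and grips with 20 to 120 N. Pads are 22 mm wide; open, the fingers measure 114 mm over their backs; the gripper's body (76 mm by 85 mm) begins 54 mm behind the grasp point. The pads swing forward as they close: fully open they stand 13 mm farther back than shut.
Start: joints at [1.28, 0.536, -0.004, 1.538, 0.003, 1.067, -0.071], TCP at [0.145, -0.634, 0.231] pointing down, gripper open.
Joint ranges: [-2.7, 2.7], [-0.37, 2.16], [-1.27, 1.26], [0.24, 2.4], [-1.31, 4.45], [0.19, 1.91], [-2.76, 2.76]. Speed limits (rad/s): [2.39, 2.39, 3.14, 3.14, 3.14, 3.14, 3.14].

INTERFACE

Orientations are given as a unit quaternion [w, x, y, z].
In Python, from station import manip gives the robot as it stands.
- The arm moves only by the tool carry_out, never from a script. Its argument "targets" is a list that holds one entry, the list of rows, each a list of 6 numbers: the shift along the tool's x, y, z in m, then the turn, a rotation vector about the tool's x, y, z in rad. A call has exactly 5 rows; each row is the pose to reach, as a shift and turn from the pose commanded when the call began, along the tool's axes at that moment; what a row does not reach only later rows make up. A row lasts 1/8 s, in which the tool goes at most 62.5 mm and 10.7 degrees, less where a joint would pass 70% of its speed; a pose out of reach is approached as far as the arm can. A call with a gripper value outside its range is refused whole. "claw" is the finger opening in m, from 0 to 0.0854, set as the call begins (left out, the last holds). The fingers move at their own pace and stop on an object; "newtons" is the grip in N (left out, the last holds). Time passes only in rows, so rows that repeat a pose let the fingers close, or fill a call up. It gives the time, the measured TCP pose, the force, the opening and the grip force at its end, in the units of the state.
- manip.get_state(): the state, without advancing time (a new reading comes with each control period).
- manip.read_camera(name): name is "scene" or "top"; returns a dict with "pixels" (480x640x3 uint8, red, green, blue), "range_z" (480x640 float32, m along the optical axis (not along the pixel's ray), 0 where there is no reading), "fx", "fy", "cx", "cy" (pixels), "position" and "rotation" of the camera in the world. Camera axes: x right, y up, looking along -z (the intrinsics and any distortion apply to the point x, -y, -z); pixel columns grow to the right and rows downward; lengths in m; the calibration is good to about 2 mm. A picture is of the moment at which its call begins.
- manip.hand_in(): hands the job in; it is judged then, once.
The state is a dict: "t": time; "q": joint angles; "dq": joint speeds; "joint_efforts": joint torques, N m; "position": TCP position; "tcp_rot": TCP orientation; "wrist_force": force on the tool from outside, world axes, zero at the start; "moment": the same for the moment, N m; "opening": finger opening in m; "finger_force": force on a finger pad.
Only numpy, scipy, OpenCV 4.12 (cv2) and the standard library are available. Lean on these libraries where they do the work, as an engineer would, in place of code of your own. Each camera call takes 0.05 s, during which the arm holds its last target. There are 200 camera calls.

## Working session

There is one attempt and no reset: what is moved stays moved. The work goes in short steps, Python scripts to look and compute and a tool call to move; the robot and the scene stay as the last step left them, time stands still between calls to the robot, and variables do not carry over. Pictures are saved under pics/ and viewed, at most 14 in all, crops included, and the job is handed in when it is done.

Besides the shell and the picture viewer there is one more tool, called after ">>>" by a JSON object that holds its "api" and its "payload". carry_out: Moves the arm, as the interface text tells. Its arguments: {"type":"object","properties":{"targets":{"type":"array"},"claw":{"type":"number"},"newtons":{"type":"number"}},"required":["targets"]}

```bash
ls; mkdir -p pics
cat > h.py <<'E'
import numpy as np, cv2
from station import manip
def shot(n,save=None):
    c=manip.read_camera(n)
    if save: cv2.imwrite('pics/'+save,cv2.cvtColor(c['pixels'],cv2.COLOR_RGB2BGR))
    np.savez('last_'+n+'.npz',**{k:v for k,v in c.items()})
    return c
def rot(c):
    r=np.array(c['rotation'])
    if r.shape==(3,3): return r
    from scipy.spatial.transform import Rotation as R
    return R.from_quat(r,scalar_first=True).as_matrix()
def cloud(c):
    v,u=np.mgrid[:480,:640]; z=c['range_z']
    p=np.stack([(u-c['cx'])/c['fx']*z,-(v-c['cy'])/c['fy']*z,-z],-1)
    return p@rot(c).T+c['position']
E
python3 - <<'E'
from h import *
for n in('scene','top'):
    c=shot(n,n+'0.png'); print(n,c['position'],c['rotation'],c['fx'],c['fy'],c['cx'],c['cy'],c.keys())
print(manip.get_state(),manip.grip_point_offset)
E
```

```text
pics
scene [-0.14859302  0.54943382  0.57678278] [-0.42543885 -0.2180855   0.41885767  0.77200955] 503.7736319744494 503.7736319744494 326.5289954876895 236.54269725717197 dict_keys(['pixels', 'range_z', 'fx', 'fy', 'cx', 'cy', 'position', 'rotation'])
top [0.41543167 0.13755309 1.11154298] [ 0.71672029  0.02491128 -0.04733535 -0.69530628] 552.3749014917065 552.3749014917065 315.945498355343 241.27801896741346 dict_keys(['pixels', 'range_z', 'fx', 'fy', 'cx', 'cy', 'position', 'rotation'])
{'t': 0.1, 'q': array([ 1.27980182,  0.53712433, -0.00444364,  1.53877582,  0.00261696,
        1.06731246, -0.07120668]), 'dq': array([-0.00065004, -0.0009991 ,  0.00143888, -0.00164613,  0.00054319,
        0.00191683, -0.0003817 ]), 'joint_efforts': array([ 2.01194904e-03, -5.84572864e+01,  1.05138782e+00, -2.59779561e+01,
        1.25497975e-02,  4.64614874e-03,  1.40270959e-05]), 'position': array([ 0.14474357, -0.63308529,  0.23047809]), 'tcp_rot': array([-7.92015681e-04,  9.93685402e-01,  1.12199241e-01, -1.55499945e-04]), 'wrist_force': array([-0.11122507, -0.06511136,  0.83447204]), 'moment': array([0.00204513, 0.01038497, 0.00101086]), 'finger_force': 0.0, 'opening': 0.08511035373645102} 0.0187
```

View pics/scene0.png

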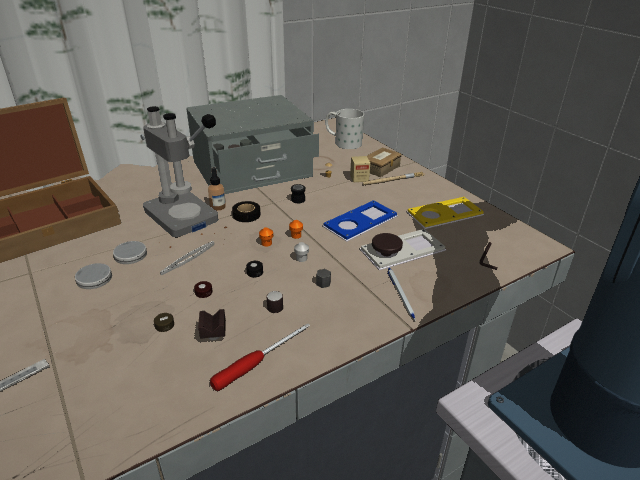

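View pics/top0.png

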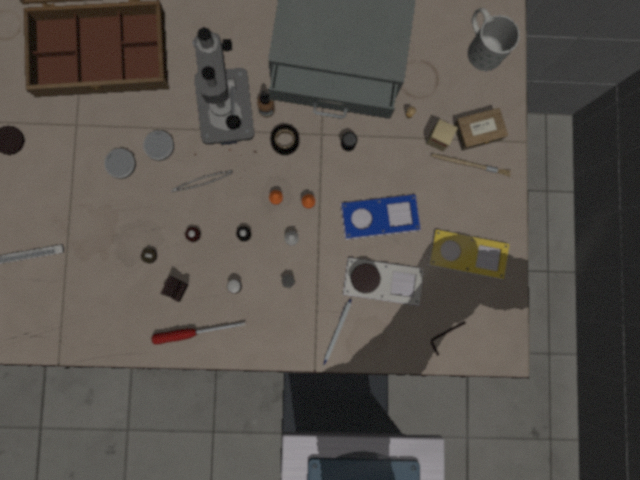

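The scene view shows all the objects, and the top view gives these pixels: red mount (193,233), black (243,233), olive (149,255), V anvil (174,287), round bar (234,285), hex bar (288,278), spot anvil (291,236). The carriers are at blue (381,215), yellow (470,253) and white (383,281). The orange look-alikes are at (276,197) and (308,200).

```bash
cat > m.py <<'E'
from h import *
T={k:v for k,v in np.load('last_top.npz').items()}; S={k:v for k,v in np.load('last_scene.npz').items()}
PT,PS=cloud(T),cloud(S)
obj=dict(red=(193,233),black=(243,233),olive=(149,255),vanv=(174,287),round=(234,285),hex=(288,278),spot=(291,236),flat=(365,277))
for k,(u,v) in obj.items():
    c=PT[v,u]
    print(k,'seed',c.round(4))
    for n,P in(('top',PT),('scene',PS)):
        d=np.hypot(P[...,0]-c[0],P[...,1]-c[1])
        m=(d<.04)&(P[...,2]>.006)&(P[...,2]<.06)
        q=P[m]
        if len(q)<5: print(n,'none');continue
        h=np.percentile(q[:,2],97); t=q[q[:,2]>h-.004]
        print('  ',n,len(q),'h',h.round(4),'bbox',q[:,:2].min(0).round(4),q[:,:2].max(0).round(4),'mid',((q[:,:2].min(0)+q[:,:2].max(0))/2).round(4),'topmid',((t[:,:2].min(0)+t[:,:2].max(0))/2).round(4),len(t))
for n,P in(('top',PT),('scene',PS)):
  for reg in((.3,.4,.3,.4),(.45,.5,.0,.04)):
    m=(P[...,0]>reg[0])&(P[...,0]<reg[1])&(P[...,1]>reg[2])&(P[...,1]<reg[3]);print('table',n,np.median(P[m][:,2]))
def crop(I,x0,y0,x1,y1,f,name): cv2.imwrite('pics/'+name,cv2.resize(cv2.cvtColor(I['pixels'],cv2.COLOR_RGB2BGR)[y0:y1,x0:x1],None,fx=f,fy=f,interpolation=cv2.INTER_CUBIC))
crop(T,330,180,520,310,4,'tc.png'); crop(T,135,180,330,310,4,'to.png'); crop(S,150,200,350,350,4,'so.png')
E
python3 m.py
```

```text
red seed [0.537  0.3487 0.016 ]
   top 198 h 0.0177 bbox [0.5158 0.3293] [0.5659 0.3755] mid [0.5409 0.3524] topmid [0.535  0.3517] 141
   scene 219 h 0.0173 bbox [0.5191 0.3358] [0.5499 0.3663] mid [0.5345 0.351 ] topmid [0.5349 0.3518] 154
black seed [0.5399 0.2496 0.0193]
   top 197 h 0.0224 bbox [0.5248 0.2153] [0.5704 0.2692] mid [0.5476 0.2422] topmid [0.5399 0.2497] 98
   scene 209 h 0.0206 bbox [0.5234 0.2352] [0.5554 0.2657] mid [0.5394 0.2505] topmid [0.5401 0.2501] 133
olive seed [0.4908 0.4331 0.0137]
   top 216 h 0.0192 bbox [0.4559 0.4072] [0.5276 0.4596] mid [0.4917 0.4334] topmid [0.4905 0.4354] 100
   scene 275 h 0.0179 bbox [0.4734 0.4211] [0.5038 0.4505] mid [0.4886 0.4358] topmid [0.4892 0.4357] 199
vanv seed [0.4292 0.3777 0.0273]
   top 449 h 0.0418 bbox [0.3957 0.3531] [0.4629 0.4051] mid [0.4293 0.3791] topmid [0.4262 0.3777] 152
   scene 678 h 0.0407 bbox [0.4002 0.3527] [0.4488 0.4018] mid [0.4245 0.3772] topmid [0.425  0.3774] 237
round seed [0.4365 0.2621 0.0264]
   top 169 h 0.0301 bbox [0.409  0.2422] [0.4605 0.2942] mid [0.4347 0.2682] topmid [0.4345 0.
[... 273 characters left out ...]
bbox [0.4332 0.1457] [0.4601 0.1721] mid [0.4467 0.1589] topmid [0.4467 0.1593] 108
spot seed [0.5354 0.1541 0.0334]
   top 168 h 0.038 bbox [0.5017 0.1301] [0.5559 0.1773] mid [0.5288 0.1537] topmid [0.5323 0.155 ] 50
   scene 208 h 0.0372 bbox [0.5181 0.1407] [0.5452 0.1688] mid [0.5316 0.1548] topmid [0.5295 0.1557] 41
flat seed [0.4595 0.0067 0.0314]
   top 1188 h 0.0373 bbox [ 0.4207 -0.0325] [0.4963 0.0457] mid [0.4585 0.0066] topmid [0.4566 0.0078] 453
   scene 900 h 0.0359 bbox [ 0.4205 -0.0324] [0.4963 0.0437] mid [0.4584 0.0056] topmid [0.4571 0.0063] 427
table top 0.0012691815617120739
table top 0.03177657012467616
table scene 0.0006437448360732678
table scene 0.025965155134759943
```

View pics/tc.png

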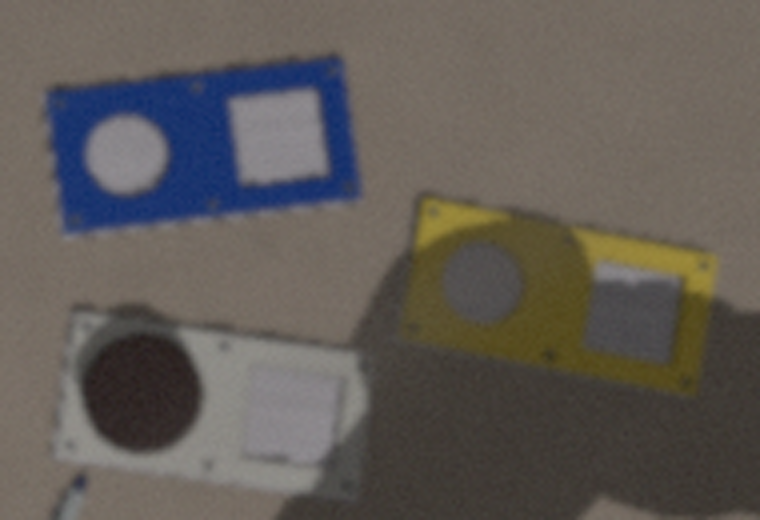

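View pics/to.png

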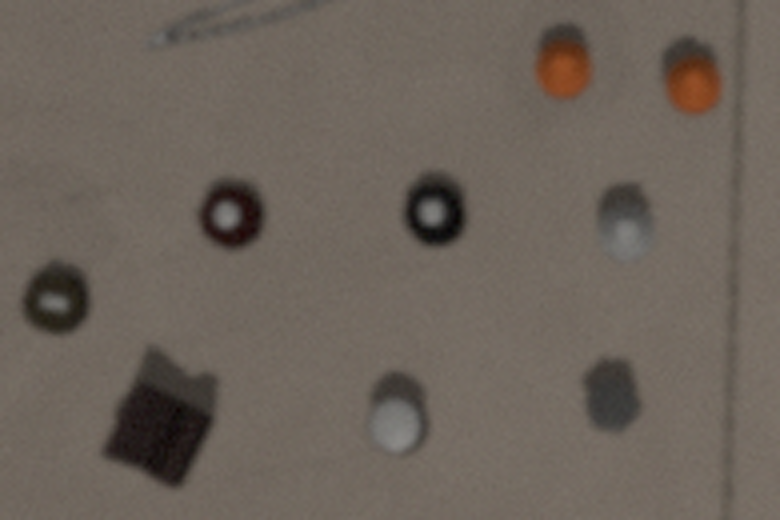

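View pics/so.png

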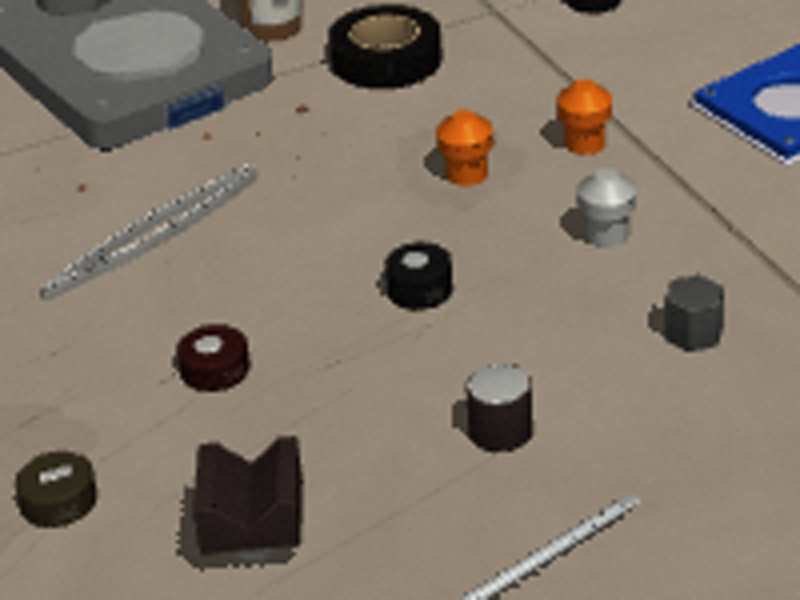

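Crops: blue round pocket at crop pixel (127,153) and square at (279,137); yellow round at (482,283) and square at (634,312); white square at (293,415). The V anvil's groove runs toward the scene camera, and hex vertices are visible in the scene crop at (665,290), (693,276), (723,285), (723,308), (693,320) and (667,308).

```bash
cat > m2.py <<'E'
from h import *
T={k:v for k,v in np.load('last_top.npz').items()}; S={k:v for k,v in np.load('last_scene.npz').items()}
PT,PS=cloud(T),cloud(S)
def ray(c,u,v,z):
    d=rot(c)@np.array([(u-c['cx'])/c['fx'],-(v-c['cy'])/c['fy'],-1]); p=c['position']; return (p+d*(z-p[2])/d[2])[:2]
f=lambda p:(330+(p[0]-1.5)/4,180+(p[1]-1.5)/4)
C=dict(blue=[(48,92),(342,57),(360,198),(66,233)],yellow=[(420,193),(720,258),(695,395),(402,332)],white=[(72,308),(365,352),(352,497),(55,460)])
for k,q in C.items():
    w=np.array([ray(T,*f(p),.01) for p in q]); r=w[0]+w[3]-w[1]-w[2]
    y=np.arctan2(-r[0],r[1]); c=w.mean(0); ey=np.array([-np.sin(y),np.cos(y)])
    print(k,'c',c.round(4),'yaw',np.degrees(y).round(1),'L',np.linalg.norm(w[0]-w[1]).round(4),'W',np.linalg.norm(w[0]-w[3]).round(4),'round',(c+.039*ey).round(4),'sq',(c-.039*ey).round(4))
for k,p in dict(bR=(127,153),bS=(279,137),yR=(482,283),yS=(634,312),wS=(293,415)).items(): print(k,ray(T,*f(p),.006).round(4))
# colour based in scene
hsv=cv2.cvtColor(S['pixels'],cv2.COLOR_RGB2HSV)
for k,lo,hi in(('blue',(100,120,60),(125,255,255)),('yellow',(20,130,50),(35,255,255))):
    for n,I,P in(('scene',S,PS),('top',T,PT)):
        h=cv2.inRange(cv2.cvtColor(I['pixels'],cv2.COLOR_RGB2HSV),lo,hi)>0
        m=h&(P[...,0]>.35)&(P[...,0]<.75)&(P[...,1]<.1)&(P[...,1]>-.35)&(P[...,2]<.03)
        print(k,n,m.sum(),cv2.minAreaRect(P[m][:,:2].astype(np.float32)*1000))
s=lambda p:(150+(p[0]-1.5)/4,200+(p[1]-1.5)/4)
w=np.array([ray(S,*s(p),.024) for p in[(665,290),(693,276),(723,285),(723,308),(693,320),(667,308)]])
c=w.mean(0); print('hex',c,[(np.degrees(np.arctan2(*(a-c)[::-1])).round(),np.linalg.norm(a-c).round(4)) for a in w])
d=np.hypot(PS[...,0]-.425,PS[...,1]-.377)
for lo in(.018,.036):
    q=PS[(d<.04)&(PS[...,2]>lo)]; print('V',cv2.minAreaRect(q[:,:2].astype(np.float32)*1000))
q=PS[(d<.04)&(PS[...,2]>.036)]
for a in range(0,180,10):
    e=np.array([np.cos(np.radians(a)),np.sin(np.radians(a))]); hh=np.histogram((q[:,:2]-[.425,.3775])@e,bins=np.arange(-.028,.029,.004))[0]; print(a,hh)
E
python3 m2.py
```

```text
blue c [ 0.585  -0.0254] yaw 8.7 L 0.1512 W 0.0722 round [0.579  0.0131] sq [ 0.5909 -0.064 ]
yellow c [ 0.5147 -0.2066] yaw -10.4 L 0.156 W 0.0713 round [ 0.5218 -0.1683] sq [ 0.5077 -0.245 ]
white c [ 0.4542 -0.031 ] yaw -6.1 L 0.149 W 0.0763 round [0.4583 0.0078] sq [ 0.4501 -0.0698]
bR [0.58   0.0133]
bS [ 0.5908 -0.064 ]
yR [ 0.5196 -0.1683]
yS [ 0.5073 -0.2461]
wS [ 0.4501 -0.0729]
blue scene 1040 ((500.90118408203125, -25.468475341796875), (254.5243377685547, 161.5402069091797), 0.45701849460601807)
blue top 1558 ((585.678955078125, -24.231361389160156), (72.3478012084961, 150.4158935546875), 8.31469440460205)
yellow scene 1036 ((604.0713500976562, -224.6357421875), (161.54617309570312, 263.08050537109375), 79.9992904663086)
yellow top 1198 ((514.3514404296875, -206.144775390625), (152.88014221191406, 72.41107177734375), 80.41507720947266)
hex [0.44492921 0.15991526] [(np.float64(35.0), np.float64(0.014)), (np.float64(-31.0), np.float64(0.0159)), (np.float64(-86.0), np.float64(0.0161)), (np.float64(-152.0), np.float64(0.0147)), (np.float64(146.0), np.float64(0.0159)), (np.floa
[... 390 characters left out ...]
 22 19 20 19 26 30 22 18 24 14  2]
40 [ 3 14 27 24 29 17 11  9 25 32 29 21 15  1]
50 [ 0 10 30 36 35 13  0  1 17 35 46 26  8  0]
60 [ 0  1 36 50 34  3  0  0  6 42 49 35  1  0]
70 [ 0  0 35 49 38  2  0  0  8 41 44 40  0  0]
80 [ 0  6 24 42 38 13  1  1 18 34 45 27  8  0]
90 [ 1 10 20 28 32 24  9 10 24 29 35 20 14  1]
100 [ 3 11 19 19 24 23 27 19 29 22 24 20 15  2]
110 [ 4 11 18 15 16 25 34 35 27 20 14 18 17  3]
120 [ 4 12 11 15 19 28 30 36 34 20 14 18 14  2]
130 [ 3  9 12 17 24 27 26 36 27 31 14 17 14  0]
140 [ 1  6 16 19 27 26 26 26 30 27 28 15 10  0]
150 [ 0  5 17 24 26 27 23 22 32 25 30 26  0  0]
160 [ 0  4 18 27 23 28 21 26 24 28 27 30  1  0]
170 [ 0 10 14 24 26 22 27 30 19 36 22 18  9  0]
```

```bash
cat > plan.py <<'E'
# plan(list of (x,y,z,psi_deg)): chained tool-frame shifts/turns, starting from the measured pose
from h import *
from scipy.spatial.transform import Rotation as R
def goal(psi):
    p=np.radians(psi); y=np.array([np.cos(p),np.sin(p),0]); z=np.array([0,0,-1.]); return R.from_matrix(np.stack([np.cross(y,z),y,z],1))
def plan(W):
    s=manip.get_state(); p=s['position']; r=R.from_quat(s['tcp_rot'],scalar_first=True)
    y=r.as_matrix()[:,1]; print('t',round(s['t'],2),'p',p.round(4),'psi',np.degrees(np.arctan2(y[1],y[0])).round(1),'F',s['wrist_force'].round(1),'q',s['q'].round(2),'open',round(s['opening'],4),'ff',round(s['finger_force'],1))
    for w in W:
        g=goal(w[3]); d=r.inv().apply(np.array(w[:3])-p); t=(r.inv()*g).as_rotvec()
        print(w,'->',d.round(4),t.round(3),'' if np.linalg.norm(d)<.312 and np.linalg.norm(t)<.93 else '** >1 call')
        p,r=np.array(w[:3]),g
E
python3 - <<'E'
from plan import *
plan([(.36,-.47,.2,-50),(.54,-.25,.18,-15),(.59,.03,.16,20),(.47,.27,.14,55),(.426,.3773,.10,66),(.426,.3773,.009,66)])
E
```

```text
t 0.1 p [ 0.1447 -0.6331  0.2305] psi -77.1 F [-0.1 -0.1  0.8] q [ 1.28  0.54 -0.    1.54  0.    1.07 -0.07] open 0.0851 ff 0.0
(0.36, -0.47, 0.2, -50) -> [ 0.2462 -0.1109  0.0306] [-0.002 -0.    -0.473] 
(0.54, -0.25, 0.18, -15) -> [ 0.2793 -0.0528  0.02  ] [ 0.     0.    -0.611] 
(0.59, 0.03, 0.16, 20) -> [ 0.2834 -0.0242  0.02  ] [ 0.     0.    -0.611] 
(0.47, 0.27, 0.14, 55) -> [ 0.2666 -0.0307  0.02  ] [ 0.     0.    -0.611] 
(0.426, 0.3773, 0.1, 66) -> [0.0976 0.0627 0.04  ] [ 0.     0.    -0.192] 
(0.426, 0.3773, 0.009, 66) -> [0.    0.    0.091] [0. 0. 0.]
```

>>> {"api": "carry_out", "payload": {"targets": [[[0.05,-0.022,0.006,0,0,-0.095],[0.1,-0.044,0.012,0,0,-0.19],[0.15,-0.066,0.018,0,0,-0.285],[0.2,-0.089,0.024,0,0,-0.38],[0.246,-0.111,0.03,0,0,-0.473]]], "claw": 0.065, "newtons": 60}}

```text
t: 0.72
position: [0.3613, -0.469, 0.2008]
tcp_rot: [-0.0, 0.939, 0.344, 0.0]
wrist_force: [0.6, 0.1, 0.2]
opening: 0.0649
finger_force: 0.0
```

>>> {"api": "carry_out", "payload": {"targets": [[[0.056,-0.011,0.004,0,0,-0.122],[0.112,-0.021,0.008,0,0,-0.244],[0.168,-0.032,0.012,0,0,-0.367],[0.224,-0.042,0.016,0,0,-0.489],[0.279,-0.053,0.02,0,0,-0.611]]]}}

```text
t: 1.35
position: [0.5405, -0.2492, 0.1809]
tcp_rot: [-0.0, 0.792, 0.61, -0.0]
wrist_force: [-0.3, -0.4, -0.1]
opening: 0.0654
finger_force: 0.0
```

>>> {"api": "carry_out", "payload": {"targets": [[[0.056,-0.005,0.004,0,0,-0.122],[0.112,-0.01,0.008,0,0,-0.244],[0.168,-0.015,0.012,0,0,-0.367],[0.226,-0.02,0.016,0,0,-0.489],[0.283,-0.024,0.02,0,0,-0.611]]]}}

```text
t: 1.98
position: [0.5897, 0.0305, 0.1609]
tcp_rot: [-0.0, 0.572, 0.82, -0.0]
wrist_force: [1.4, -0.5, -0.1]
opening: 0.065
finger_force: 0.0
```

```bash
python3 -c "
from plan import *
plan([(.47,.27,.14,55),(.426,.3773,.10,66),(.426,.3773,.009,66)])"
```

```text
t 1.98 p [0.5897 0.0305 0.1609] psi 20.2 F [ 1.4 -0.5 -0.1] q [ 0.26  0.58 -0.54  1.74  0.36  0.93 -0.07] open 0.065 ff 0.0
(0.47, 0.27, 0.14, 55) -> [ 0.2661 -0.0295  0.0209] [-0.    -0.    -0.607] 
(0.426, 0.3773, 0.1, 66) -> [0.0976 0.0627 0.04  ] [ 0.     0.    -0.192] 
(0.426, 0.3773, 0.009, 66) -> [0.    0.    0.091] [0. 0. 0.]
```

>>> {"api": "carry_out", "payload": {"targets": [[[0.053,-0.006,0.004,0,0,-0.121],[0.106,-0.012,0.008,0,0,-0.243],[0.16,-0.018,0.012,0,0,-0.364],[0.213,-0.024,0.016,0,0,-0.486],[0.266,-0.03,0.021,0,0,-0.607]]]}}

```text
t: 2.6
position: [0.4698, 0.2697, 0.14]
tcp_rot: [0.0, 0.301, 0.954, -0.0]
wrist_force: [0.5, 0.1, 0.3]
opening: 0.0649
finger_force: 0.0
```

>>> {"api": "carry_out", "payload": {"targets": [[[0.02,0.013,0.008,0,0,-0.04],[0.04,0.026,0.016,0,0,-0.08],[0.06,0.039,0.024,0,0,-0.12],[0.08,0.051,0.032,0,0,-0.16],[0.098,0.063,0.04,0,0,-0.192]]]}}

```text
t: 3.22
position: [0.4264, 0.377, 0.0997]
tcp_rot: [-0.0, 0.209, 0.978, -0.0]
wrist_force: [0.1, -0.9, 0.1]
opening: 0.0652
finger_force: 0.0
```

```bash
python3 -c "
from plan import *
plan([(.426,.3773,.009,66),(.426,.3773,.1,66)]); shot('scene','s1.png')
I=cv2.imread('pics/s1.png')[180:380,120:380]; cv2.imwrite('pics/s1c.png',cv2.resize(I,None,fx=3,fy=3))"
```

```text
t 3.23 p [0.4264 0.377  0.0997] psi 65.8 F [ 0.1 -0.9  0.1] q [-0.29  0.69 -0.7   1.82  0.58  0.85 -0.13] open 0.0652 ff 0.0
(0.426, 0.3773, 0.009, 66) -> [0.0004 0.0002 0.0907] [-0.001 -0.    -0.003] 
(0.426, 0.3773, 0.1, 66) -> [ 0.     0.    -0.091] [0. 0. 0.]
```

View pics/s1c.png

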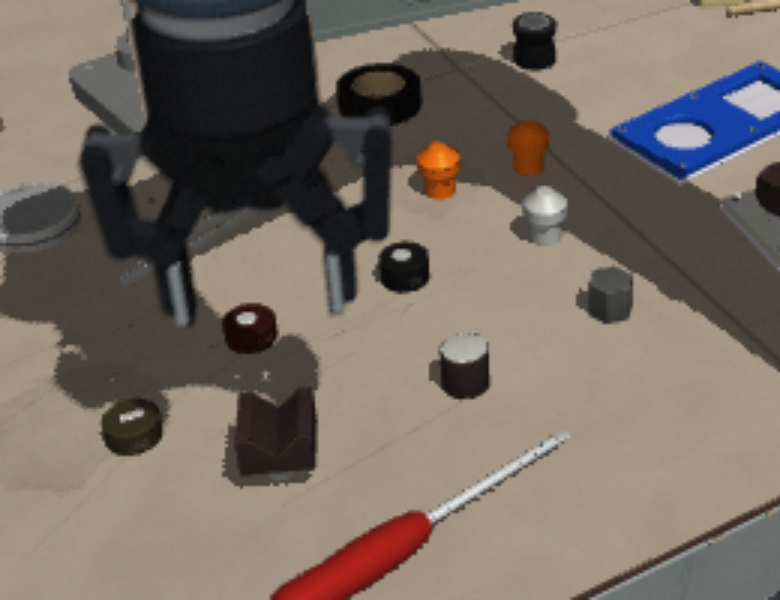

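The gripper is above the V anvil (crop pixel (277,435)), with the fingers straddling it along the right axis and pads that reach the finger tips. I'll descend, grip and lift a little.

>>> {"api": "carry_out", "payload": {"targets": [[[0,0,0.025,0,0,0],[0,0,0.05,0,0,0],[0,0,0.07,0,0,0],[0,0,0.083,0,0,0],[0,0,0.09,0,0,0]]]}}

```text
t: 3.9
position: [0.4269, 0.3764, 0.0097]
tcp_rot: [-0.0, 0.21, 0.978, -0.0]
wrist_force: [-0.4, -0.2, 1.3]
opening: 0.0647
finger_force: 0.0
```

>>> {"api": "carry_out", "payload": {"targets": [[[0,0,0,0,0,0],[0,0,0,0,0,0],[0,0,0,0,0,0],[0,0,0,0,0,0],[0,0,0,0,0,0]]], "claw": 0.02, "newtons": 60}}

```text
t: 4.53
position: [0.4272, 0.377, 0.0109]
tcp_rot: [0.0, 0.21, 0.978, 0.0]
wrist_force: [-0.7, -0.6, 5.4]
opening: 0.0372
finger_force: 60.7
```

>>> {"api": "carry_out", "payload": {"targets": [[[0,0,-0.004,0,0,0],[0,0,-0.015,0,0,0],[0,0,-0.035,0,0,0],[0,0,-0.06,0,0,0],[0,0,-0.085,0,0,0]]]}}

```text
t: 5.15
position: [0.427, 0.3767, 0.0973]
tcp_rot: [0.0, 0.21, 0.978, 0.0]
wrist_force: [0.9, -0.6, -2.3]
opening: 0.0372
finger_force: 60.3
```

```bash
python3 -c "
from plan import *
plan([(.54,.17,.095,30),(.579,.0132,.075,8.6),(.579,.0132,.0145,8.6),(.579,.0132,.075,8.6)])"
```

```text
t 5.15 p [0.427  0.3767 0.0973] psi 65.8 F [ 0.9 -0.6 -2.3] q [-0.29  0.69 -0.7   1.82  0.58  0.85 -0.13] open 0.0372 ff 60.3
(0.54, 0.17, 0.095, 30) -> [-0.1879 -0.1422  0.0022] [0.001 0.    0.625] 
(0.579, 0.0132, 0.075, 8.6) -> [-0.1553 -0.0446  0.02  ] [0.    0.    0.374] 
(0.579, 0.0132, 0.0145, 8.6) -> [0.     0.     0.0605] [0. 0. 0.] 
(0.579, 0.0132, 0.075, 8.6) -> [ 0.      0.     -0.0605] [0. 0. 0.]
```

>>> {"api": "carry_out", "payload": {"targets": [[[-0.038,-0.028,0,0,0,0.125],[-0.075,-0.057,0,0,0,0.25],[-0.113,-0.085,0.001,0,0,0.375],[-0.15,-0.114,0.002,0,0,0.5],[-0.188,-0.142,0.002,0,0,0.622]]]}}

```text
t: 5.78
position: [0.5408, 0.1688, 0.0946]
tcp_rot: [0.0, 0.501, 0.866, 0.0]
wrist_force: [0.4, 0.8, -2.0]
opening: 0.0373
finger_force: 60.3
```

>>> {"api": "carry_out", "payload": {"targets": [[[-0.039,-0.011,0.004,0,0,0.094],[-0.078,-0.022,0.009,0,0,0.19],[-0.117,-0.033,0.014,0,0,0.28],[-0.14,-0.04,0.018,0,0,0.34],[-0.155,-0.045,0.02,0,0,0.374]]]}}

```text
t: 6.4
position: [0.5792, 0.0127, 0.0737]
tcp_rot: [-0.0, 0.652, 0.758, 0.0]
wrist_force: [-1.4, 0.4, -2.1]
opening: 0.0374
finger_force: 60.3
```

```bash
python3 -c "
from plan import *
plan([(.579,.0132,.0145,8.6),(.579,.0132,.075,8.6)])
shot('scene','s2.png')
I=cv2.imread('pics/s2.png')[120:300,280:500]; cv2.imwrite('pics/s2c.png',cv2.resize(I,None,fx=3,fy=3))"
```

```text
t 6.4 p [0.5792 0.0127 0.0737] psi 8.6 F [-1.4  0.4 -2.1] q [ 0.22  0.67 -0.44  1.81  0.4   0.74 -0.28] open 0.0374 ff 60.3
(0.579, 0.0132, 0.0145, 8.6) -> [ 0.0005 -0.0002  0.0592] [ 0. -0.  0.] 
(0.579, 0.0132, 0.075, 8.6) -> [ 0.      0.     -0.0605] [0. 0. 0.]
```

View pics/s2c.png

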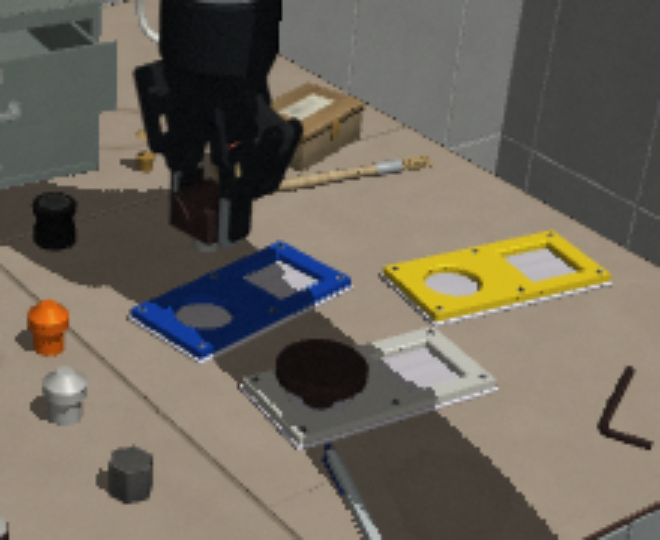

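The V anvil hangs upright in the gripper (crop pixel (205,215)), above the blue round pocket at (202,316). Next I lower it.

>>> {"api": "carry_out", "payload": {"targets": [[[0,0,0.018,0,0,0],[0,0,0.034,0,0,0],[0,0,0.046,0,0,0],[0,0,0.053,0,0,0],[0,0,0.058,0,0,0]]]}}

```text
t: 7.08
position: [0.5789, 0.0136, 0.0148]
tcp_rot: [-0.0, 0.651, 0.759, -0.0]
wrist_force: [-5.1, -0.5, 30.1]
opening: 0.037
finger_force: 65.0
```

>>> {"api": "carry_out", "payload": {"targets": [[[0,0,0.0005,0,0,0],[0,0,0.001,0,0,0],[0,0,0.001,0,0,0],[0,0,0.001,0,0,0],[0,0,0.001,0,0,0]]]}}

```text
t: 7.7
position: [0.5791, 0.0136, 0.0149]
tcp_rot: [0.0, 0.651, 0.759, 0.0]
wrist_force: [-3.6, 1.0, 5.5]
opening: 0.0368
finger_force: 61.3
```

>>> {"api": "carry_out", "payload": {"targets": [[[0,0,0,0,0,0],[0,0,0,0,0,0],[0,0,0,0,0,0],[0,0,0,0,0,0],[0,0,-0.01,0,0,0]]], "claw": 0.06}}

```text
t: 8.32
position: [0.5783, 0.0132, 0.024]
tcp_rot: [-0.001, 0.651, 0.759, -0.001]
wrist_force: [-0.5, -0.1, -0.4]
opening: 0.0598
finger_force: 0.0
```

>>> {"api": "carry_out", "payload": {"targets": [[[0,0,-0.015,0,0,0],[0,0,-0.03,0,0,0],[0,0,-0.05,0,0,0],[0,0,-0.07,0,0,0],[0,0,-0.085,0,0,0]]]}}

```text
t: 8.95
position: [0.5795, 0.0133, 0.1111]
tcp_rot: [0.001, 0.651, 0.759, 0.0]
wrist_force: [-0.1, 0.3, 0.4]
opening: 0.0598
finger_force: 0.0
```

```bash
python3 -c "
from plan import *
plan([(.434,.2638,.085,8.6),(.434,.2638,.010,8.6),(.434,.2638,.1,8.6),(.59,-.064,.08,8.6),(.591,-.064,.0135,8.6)])"
```

```text
t 8.95 p [0.5795 0.0133 0.1111] psi 8.7 F [-0.1  0.3  0.4] q [ 0.24  0.62 -0.47  1.8   0.37  0.81 -0.25] open 0.0598 ff 0.0
(0.434, 0.2638, 0.085, 8.6) -> [ 0.2697 -0.1059  0.0259] [0.001 0.    0.002] 
(0.434, 0.2638, 0.01, 8.6) -> [0.    0.    0.075] [0. 0. 0.] 
(0.434, 0.2638, 0.1, 8.6) -> [ 0.    0.   -0.09] [0. 0. 0.] 
(0.59, -0.064, 0.08, 8.6) -> [-0.3474  0.1052  0.02  ] [0. 0. 0.] ** >1 call
(0.591, -0.064, 0.0135, 8.6) -> [-0.0001  0.001   0.0665] [0. 0. 0.]
```

>>> {"api": "carry_out", "payload": {"targets": [[[0.054,-0.021,0.005,0,0,0],[0.108,-0.042,0.01,0,0,0],[0.162,-0.064,0.016,0,0,0],[0.216,-0.085,0.021,0,0,0],[0.27,-0.106,0.026,0,0,0]]]}}

```text
t: 9.57
position: [0.4325, 0.2656, 0.0838]
tcp_rot: [0.0, 0.651, 0.759, 0.0]
wrist_force: [0.4, -0.2, -0.4]
opening: 0.0603
finger_force: 0.0
```

```bash
python3 -c "
from plan import *
plan([(.434,.2638,.009,8.6)]); shot('scene','s3.png')
I=cv2.imread('pics/s3.png'); a=I[200:340,200:380]; b=I[160:300,300:480]; cv2.imwrite('pics/s3c.png',cv2.resize(np.hstack([a,b]),None,fx=2.2,fy=2.2))"
```

```text
t 9.57 p [0.4325 0.2656 0.0838] psi 8.7 F [ 0.4 -0.2 -0.4] q [-0.27  0.57 -0.47  1.99  0.41  0.67 -0.84] open 0.0603 ff 0.0
(0.434, 0.2638, 0.009, 8.6) -> [-0.002   0.0011  0.0748] [ 0.001 -0.     0.002]
```

View pics/s3c.png

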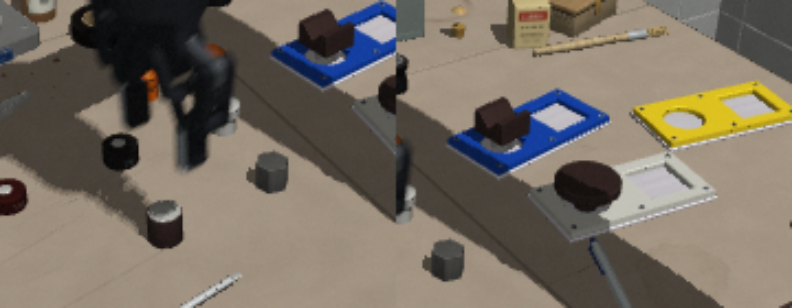

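The V anvil stands upright in the blue round pocket (crop pixel (503,120)), and the gripper is above the round bar (165,222). Next I pick the bar.

>>> {"api": "carry_out", "payload": {"targets": [[[-0.001,0,0.025,0,0,0],[-0.001,0,0.045,0,0,0],[-0.001,0,0.06,0,0,0],[-0.001,0,0.07,0,0,0],[-0.001,0,0.075,0,0,0]]]}}

```text
t: 10.25
position: [0.4336, 0.263, 0.008]
tcp_rot: [-0.0, 0.651, 0.759, -0.0]
wrist_force: [0.6, -0.0, 0.5]
opening: 0.06
finger_force: 0.0
```

>>> {"api": "carry_out", "payload": {"targets": [[[0,0,0,0,0,0],[0,0,0,0,0,0],[0,0,0,0,0,0],[0,0,0,0,0,0],[0,0,0,0,0,0]]], "claw": 0.015, "newtons": 45}}

```text
t: 10.88
position: [0.4339, 0.2634, 0.0089]
tcp_rot: [0.0, 0.651, 0.759, 0.0]
wrist_force: [-0.5, -0.9, 6.7]
opening: 0.0254
finger_force: 44.2
```

>>> {"api": "carry_out", "payload": {"targets": [[[0,0,-0.004,0,0,0],[0,0,-0.015,0,0,0],[0,0,-0.035,0,0,0],[0,0,-0.06,0,0,0],[0,0,-0.085,0,0,0]]]}}

```text
t: 11.5
position: [0.4334, 0.2631, 0.0946]
tcp_rot: [-0.0, 0.651, 0.759, 0.0]
wrist_force: [0.7, 0.4, -0.7]
opening: 0.0254
finger_force: 44.3
```

```bash
python3 -c "
from plan import *
plan([(.52,.08,.11,8.6),(.591,-.064,.085,8.6),(.591,-.064,.0135,8.6)])"
```

```text
t 11.5 p [0.4334 0.2631 0.0946] psi 8.7 F [ 0.7  0.4 -0.7] q [-0.25  0.55 -0.49  1.99  0.39  0.69 -0.83] open 0.0254 ff 44.3
(0.52, 0.08, 0.11, 8.6) -> [-0.1941  0.0579 -0.0154] [ 0.    -0.     0.002] 
(0.591, -0.064, 0.085, 8.6) -> [-0.153   0.0487  0.025 ] [0. 0. 0.] 
(0.591, -0.064, 0.0135, 8.6) -> [0.     0.     0.0715] [0. 0. 0.]
```

>>> {"api": "carry_out", "payload": {"targets": [[[-0.04,0.012,-0.003,0,0,0],[-0.08,0.024,-0.006,0,0,0],[-0.12,0.036,-0.009,0,0,0],[-0.16,0.047,-0.012,0,0,0],[-0.194,0.058,-0.015,0,0,0]]]}}

```text
t: 12.12
position: [0.5206, 0.0783, 0.109]
tcp_rot: [0.0, 0.652, 0.758, -0.0]
wrist_force: [-0.0, 0.5, -0.6]
opening: 0.0258
finger_force: 44.3
```

>>> {"api": "carry_out", "payload": {"targets": [[[-0.04,0.012,0.006,0,0,0],[-0.08,0.025,0.012,0,0,0],[-0.115,0.037,0.018,0,0,0],[-0.14,0.045,0.023,0,0,0],[-0.153,0.049,0.025,0,0,0]]]}}

```text
t: 12.75
position: [0.592, -0.0654, 0.0834]
tcp_rot: [0.0, 0.652, 0.758, -0.0]
wrist_force: [-0.4, 1.2, -2.1]
opening: 0.0255
finger_force: 44.3
```

>>> {"api": "carry_out", "payload": {"targets": [[[0,0,0.02,0,0,0],[0,0,0.04,0,0,0],[0,0,0.055,0,0,0],[0,0,0.064,0,0,0],[0,0,0.068,0,0,0]]]}}

```text
t: 13.38
position: [0.5916, -0.0632, 0.0146]
tcp_rot: [-0.0, 0.651, 0.759, -0.0]
wrist_force: [0.4, -0.6, -1.0]
opening: 0.0251
finger_force: 44.3
```

>>> {"api": "carry_out", "payload": {"targets": [[[0,0,0.001,0,0,0],[0,0,0.002,0,0,0],[0,0,0.003,0,0,0],[0,0,0.003,0,0,0],[0,0,0.003,0,0,0]]]}}

```text
t: 14.0
position: [0.5922, -0.0638, 0.013]
tcp_rot: [0.0, 0.651, 0.759, 0.0]
wrist_force: [-1.9, -0.5, 6.6]
opening: 0.0253
finger_force: 44.8
```

>>> {"api": "carry_out", "payload": {"targets": [[[0,0,0,0,0,0],[0,0,0,0,0,0],[0,0,0,0,0,0],[0,0,-0.002,0,0,0],[0,0,-0.01,0,0,0]]], "claw": 0.047}}

```text
t: 14.62
position: [0.5914, -0.0636, 0.0222]
tcp_rot: [-0.0, 0.651, 0.759, -0.0]
wrist_force: [-0.0, -0.3, -0.9]
opening: 0.0469
finger_force: 0.0
```

>>> {"api": "carry_out", "payload": {"targets": [[[0,0,-0.015,0,0,0],[0,0,-0.03,0,0,0],[0,0,-0.05,0,0,0],[0,0,-0.07,0,0,0],[0,0,-0.085,0,0,0]]]}}

```text
t: 15.25
position: [0.5923, -0.0637, 0.1091]
tcp_rot: [0.001, 0.651, 0.759, 0.0]
wrist_force: [-0.5, 0.2, 0.7]
opening: 0.0469
finger_force: 0.0
```

```bash
python3 -c "
from plan import *
plan([(.531,.1548,.095,-10.4),(.531,.1548,.008,-10.4)])"
```

```text
t 15.25 p [ 0.5923 -0.0637  0.1091] psi 8.7 F [-0.5  0.2  0.7] q [ 0.37  0.65 -0.46  1.75  0.37  0.83 -0.12] open 0.0469 ff 0.0
(0.531, 0.1548, 0.095, -10.4) -> [ 0.2253 -0.0275  0.014 ] [0.001 0.    0.334] 
(0.531, 0.1548, 0.008, -10.4) -> [0.    0.    0.087] [0. 0. 0.]
```

>>> {"api": "carry_out", "payload": {"targets": [[[0.045,-0.005,0.003,0,0,0.067],[0.09,-0.011,0.006,0,0,0.134],[0.135,-0.016,0.009,0,0,0.2],[0.18,-0.022,0.011,0,0,0.267],[0.225,-0.0275,0.014,0,0,0.334]]]}}

```text
t: 15.88
position: [0.5302, 0.156, 0.0939]
tcp_rot: [0.0, 0.769, 0.639, 0.0]
wrist_force: [1.3, -0.0, -0.6]
opening: 0.0468
finger_force: 0.0
```

```bash
python3 -c "
from plan import *
plan([(.531,.1550,.008,-10.4)]); shot('scene','s4.png')
I=cv2.imread('pics/s4.png'); a=I[160:300,220:400]; b=I[160:300,300:480]; cv2.imwrite('pics/s4c.png',cv2.resize(np.hstack([a,b]),None,fx=2.2,fy=2.2))"
```

```text
t 15.88 p [0.5302 0.156  0.0939] psi -10.6 F [ 1.3 -0.  -0.6] q [-0.07  0.6  -0.39  1.88  0.32  0.73 -0.83] open 0.0468 ff 0.0
(0.531, 0.155, 0.008, -10.4) -> [-0.0008  0.0009  0.0859] [ 0.    -0.    -0.003]
```

View pics/s4c.png

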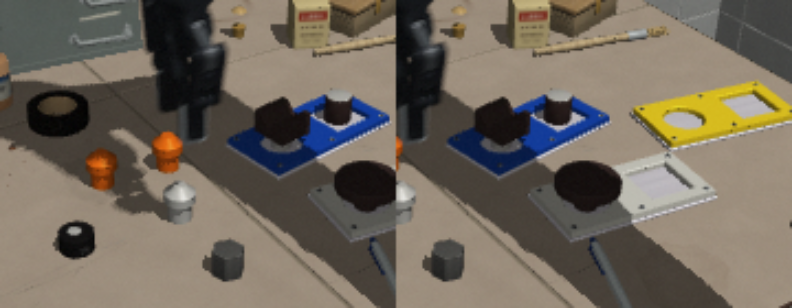

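The round bar stands in the blue square pocket (crop pixel (558,107)). The gripper is over the bright spot anvil (180,203), clear of the orange ones at (102,170) and (167,150).

>>> {"api": "carry_out", "payload": {"targets": [[[0,0,0.028,0,0,0],[0,0,0.052,0,0,0],[0,0,0.07,0,0,0],[0,0,0.081,0,0,0],[0,0,0.087,0,0,0]]]}}

```text
t: 16.55
position: [0.5307, 0.1545, 0.006]
tcp_rot: [-0.0, 0.768, 0.64, 0.0]
wrist_force: [0.0, -0.0, 0.1]
opening: 0.0471
finger_force: 0.0
```

>>> {"api": "carry_out", "payload": {"targets": [[[0,0,0,0,0,0],[0,0,0,0,0,0],[0,0,0,0,0,0],[0,0,0,0,0,0],[0,0,0,0,0,0]]], "claw": 0.015, "newtons": 45}}

```text
t: 17.18
position: [0.5309, 0.1546, 0.0066]
tcp_rot: [0.0, 0.768, 0.64, 0.0]
wrist_force: [-0.3, -0.1, 2.6]
opening: 0.0254
finger_force: 44.5
```

>>> {"api": "carry_out", "payload": {"targets": [[[0,0,-0.004,0,0,0],[0,0,-0.015,0,0,0],[0,0,-0.035,0,0,0],[0,0,-0.06,0,0,0],[0,0,-0.09,0,0,0]]]}}

```text
t: 17.8
position: [0.5305, 0.1545, 0.0981]
tcp_rot: [0.0, 0.768, 0.64, 0.0]
wrist_force: [0.9, 0.4, -1.2]
opening: 0.0258
finger_force: 44.3
```

```bash
python3 -c "
from plan import *
plan([(.55,-.01,.115,-10.4),(.521,-.1683,.085,-10.4),(.521,-.1683,.012,-10.4)]); shot('scene','s5.png')
I=cv2.imread('pics/s5.png'); a=I[130:310,200:420];  cv2.imwrite('pics/s5c.png',cv2.resize(a,None,fx=3,fy=3))"
```

```text
t 17.8 p [0.5305 0.1545 0.0981] psi -10.4 F [ 0.9  0.4 -1.2] q [-0.07  0.59 -0.39  1.88  0.32  0.74 -0.82] open 0.0258 ff 44.3
(0.55, -0.01, 0.115, -10.4) -> [-0.1583  0.049  -0.0169] [ 0. -0. -0.] 
(0.521, -0.1683, 0.085, -10.4) -> [-1.609e-01  1.000e-04  3.000e-02] [0. 0. 0.] 
(0.521, -0.1683, 0.012, -10.4) -> [0.    0.    0.073] [0. 0. 0.]
```

View pics/s5c.png

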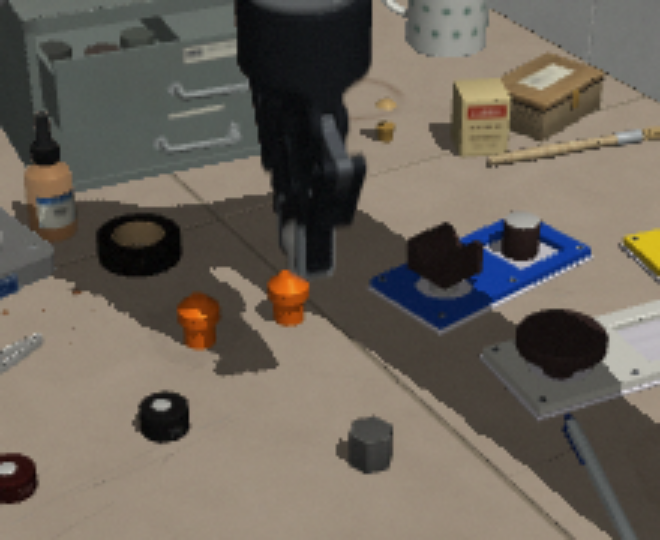

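The spot anvil is held between the pads and its spot on the table is empty; the orange ones at (198,320) and (289,297) are undisturbed. Next I carry it to yellow.

>>> {"api": "carry_out", "payload": {"targets": [[[-0.032,0.01,-0.004,0,0,0],[-0.064,0.02,-0.008,0,0,0],[-0.096,0.03,-0.012,0,0,0],[-0.128,0.04,-0.015,0,0,0],[-0.158,0.049,-0.017,0,0,0]]]}}

```text
t: 18.48
position: [0.5505, -0.0109, 0.1145]
tcp_rot: [0.0, 0.769, 0.64, 0.0]
wrist_force: [0.5, 0.7, -2.1]
opening: 0.0256
finger_force: 44.3
```

>>> {"api": "carry_out", "payload": {"targets": [[[-0.04,0,0.005,0,0,0],[-0.08,0,0.012,0,0,0],[-0.12,0,0.02,0,0,0],[-0.148,0,0.027,0,0,0],[-0.161,0,0.03,0,0,0]]]}}

```text
t: 19.1
position: [0.5205, -0.17, 0.0837]
tcp_rot: [0.0, 0.769, 0.639, -0.0]
wrist_force: [0.6, -0.1, -0.9]
opening: 0.0256
finger_force: 44.3
```

>>> {"api": "carry_out", "payload": {"targets": [[[0,0,0.022,0,0,0],[0,0,0.042,0,0,0],[0,0,0.057,0,0,0],[0,0,0.066,0,0,0],[0,0,0.071,0,0,0]]]}}

```text
t: 19.73
position: [0.5211, -0.1677, 0.0118]
tcp_rot: [-0.0, 0.768, 0.64, -0.0]
wrist_force: [0.5, 0.4, -2.0]
opening: 0.0256
finger_force: 44.3
```

```bash
python3 -c "
from plan import *
plan([(.521,-.1683,.0106,-10.4)])"
```

```text
t 19.73 p [ 0.5211 -0.1677  0.0118] psi -10.4 F [ 0.5  0.4 -2. ] q [ 0.46  0.72 -0.31  1.91  0.38  0.57 -0.28] open 0.0256 ff 44.3
(0.521, -0.1683, 0.0106, -10.4) -> [-0.0006  0.      0.0012] [-0. -0. -0.]
```

>>> {"api": "carry_out", "payload": {"targets": [[[0,0,0.0005,0,0,0],[0,0,0.001,0,0,0],[0,0,0.0013,0,0,0],[0,0,0.0013,0,0,0],[0,0,0.0013,0,0,0]]]}}

```text
t: 20.35
position: [0.521, -0.1681, 0.0111]
tcp_rot: [0.0, 0.768, 0.64, 0.0]
wrist_force: [-0.1, 0.5, -0.3]
opening: 0.0254
finger_force: 44.3
```

>>> {"api": "carry_out", "payload": {"targets": [[[0,0,0.0005,0,0,0],[0,0,0.0005,0,0,0],[0,0,0.0008,0,0,0],[0,0,0.0008,0,0,0],[0,0,0.0008,0,0,0]]]}}

```text
t: 20.98
position: [0.5212, -0.1681, 0.0105]
tcp_rot: [0.0, 0.768, 0.64, 0.0]
wrist_force: [-1.7, 1.2, 4.8]
opening: 0.0254
finger_force: 44.8
```

>>> {"api": "carry_out", "payload": {"targets": [[[0,0,0,0,0,0],[0,0,0,0,0,0],[0,0,0,0,0,0],[0,0,-0.002,0,0,0],[0,0,-0.01,0,0,0]]], "claw": 0.05}}

```text
t: 21.6
position: [0.5206, -0.1679, 0.0202]
tcp_rot: [-0.0, 0.768, 0.64, -0.0]
wrist_force: [0.7, 0.0, 0.2]
opening: 0.05
finger_force: 0.0
```

>>> {"api": "carry_out", "payload": {"targets": [[[0,0,-0.015,0,0,0],[0,0,-0.035,0,0,0],[0,0,-0.06,0,0,0],[0,0,-0.08,0,0,0],[0,0,-0.1,0,0,0]]]}}

```text
t: 22.22
position: [0.5213, -0.1682, 0.1224]
tcp_rot: [0.001, 0.768, 0.64, 0.0]
wrist_force: [0.0, 0.6, 0.3]
opening: 0.05
finger_force: 0.0
```

```bash
python3 -c "
from plan import *
plan([(.54,.09,.11,-10.4),(.535,.3510,.09,-10.4),(.535,.351,.004,-10.4)])"
```

```text
t 22.23 p [ 0.5213 -0.1682  0.1224] psi -10.4 F [0.  0.6 0.3] q [ 0.53  0.54 -0.39  1.88  0.29  0.77 -0.2 ] open 0.05 ff 0.0
(0.54, 0.09, 0.11, -10.4) -> [ 0.2573 -0.0284  0.0123] [ 0.002  0.    -0.   ] 
(0.535, 0.351, 0.09, -10.4) -> [ 0.2558 -0.052   0.02  ] [0. 0. 0.] 
(0.535, 0.351, 0.004, -10.4) -> [0.    0.    0.086] [0. 0. 0.]
```

>>> {"api": "carry_out", "payload": {"targets": [[[0.052,-0.006,0.002,0,0,0],[0.104,-0.012,0.004,0,0,0],[0.156,-0.018,0.007,0,0,0],[0.208,-0.023,0.01,0,0,0],[0.257,-0.028,0.012,0,0,0]]]}}

```text
t: 22.85
position: [0.5404, 0.0917, 0.1097]
tcp_rot: [0.0, 0.768, 0.64, 0.001]
wrist_force: [0.9, 0.1, -0.1]
opening: 0.0499
finger_force: 0.0
```

>>> {"api": "carry_out", "payload": {"targets": [[[0.055,-0.011,0.004,0,0,0],[0.11,-0.022,0.008,0,0,0],[0.165,-0.033,0.012,0,0,0],[0.22,-0.045,0.016,0,0,0],[0.256,-0.052,0.02,0,0,0]]]}}

```text
t: 23.48
position: [0.5344, 0.3548, 0.0899]
tcp_rot: [-0.001, 0.768, 0.641, 0.001]
wrist_force: [0.7, -0.5, -1.0]
opening: 0.0497
finger_force: 0.0
```

```bash
python3 -c "
from plan import *
plan([(.535,.351,.005,-10.4)]); shot('scene','s6.png')
I=cv2.imread('pics/s6.png'); a=I[200:340,150:330]; b=I[160:300,320:500]; cv2.imwrite('pics/s6c.png',cv2.resize(np.hstack([a,b]),None,fx=2.2,fy=2.2))"
```

```text
t 23.48 p [0.5344 0.3548 0.0899] psi -10.3 F [ 0.7 -0.5 -1. ] q [-0.39  0.72 -0.39  1.64  0.34  0.84 -1.1 ] open 0.0497 ff 0.0
(0.535, 0.351, 0.005, -10.4) -> [-0.0039  0.0012  0.0849] [ 0.    -0.003  0.002]
```

View pics/s6c.png

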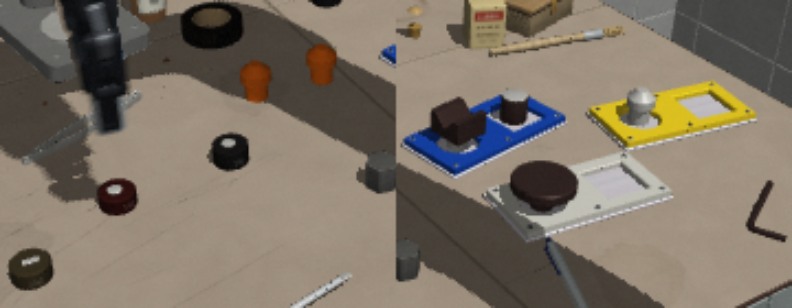

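The spot anvil stands in the yellow round pocket (crop pixel (640,108)), and the gripper is over the red mount (117,195).

>>> {"api": "carry_out", "payload": {"targets": [[[-0.001,0,0.025,0,0,0],[-0.002,0.001,0.045,0,0,0],[-0.002,0.001,0.062,0,0,0],[-0.002,0.001,0.074,0,0,0],[-0.002,0.001,0.081,0,0,0]]]}}

```text
t: 24.15
position: [0.5356, 0.3486, 0.0065]
tcp_rot: [-0.0, 0.768, 0.64, -0.0]
wrist_force: [-0.7, -0.0, 0.2]
opening: 0.0497
finger_force: 0.0
```

```bash
python3 -c "
from plan import *
plan([(.535,.351,.005,-10.4)])"
```

```text
t 24.15 p [0.5356 0.3486 0.0065] psi -10.4 F [-0.7 -0.   0.2] q [-0.41  0.84 -0.34  1.66  0.4   0.71 -1.13] open 0.0497 ff 0.0
(0.535, 0.351, 0.005, -10.4) -> [ 0.0022 -0.0011  0.0015] [-0.     0.    -0.001]
```

>>> {"api": "carry_out", "payload": {"targets": [[[0.001,-0.001,0.001,0,0,0],[0.002,-0.001,0.0015,0,0,0],[0.002,-0.001,0.0015,0,0,0],[0.002,-0.001,0.0015,0,0,0],[0.002,-0.001,0.0015,0,0,0]]]}}

```text
t: 24.78
position: [0.5353, 0.351, 0.0058]
tcp_rot: [0.0, 0.768, 0.64, 0.0]
wrist_force: [0.5, 0.0, -0.8]
opening: 0.0499
finger_force: 0.0
```

>>> {"api": "carry_out", "payload": {"targets": [[[0,0,0,0,0,0],[0,0,0,0,0,0],[0,0,0,0,0,0],[0,0,0,0,0,0],[0,0,0,0,0,0]]], "claw": 0.02, "newtons": 30}}

```text
t: 25.4
position: [0.5353, 0.351, 0.0059]
tcp_rot: [0.0, 0.768, 0.64, 0.0]
wrist_force: [-0.8, -0.8, 4.9]
opening: 0.0285
finger_force: 29.6
```

>>> {"api": "carry_out", "payload": {"targets": [[[0,0,-0.004,0,0,0],[0,0,-0.015,0,0,0],[0,0,-0.035,0,0,0],[0,0,-0.06,0,0,0],[0,0,-0.095,0,0,0]]]}}

```text
t: 26.02
position: [0.5349, 0.3508, 0.1023]
tcp_rot: [-0.0, 0.768, 0.64, -0.0]
wrist_force: [0.8, 0.2, -0.4]
opening: 0.0282
finger_force: 29.6
```

```bash
python3 -c "
from plan import *
plan([(.545,.09,.11,-10.4),(.535,-.12,.11,-10.4),(.5075,-.2455,.085,-10.4),(.5075,-.2455,.01,-10.4)]); shot('scene','s7.png')
I=cv2.imread('pics/s7.png'); a=I[130:310,120:340];  cv2.imwrite('pics/s7c.png',cv2.resize(a,None,fx=3,fy=3))"
```

```text
t 26.02 p [0.5349 0.3508 0.1023] psi -10.4 F [ 0.8  0.2 -0.4] q [-0.38  0.71 -0.4   1.64  0.34  0.87 -1.09] open 0.0282 ff 29.6
(0.545, 0.09, 0.11, -10.4) -> [-0.2547  0.0571 -0.0077] [-0.  0. -0.] 
(0.535, -0.12, 0.11, -10.4) -> [-0.2084  0.0281  0.    ] [0. 0. 0.] 
(0.5075, -0.2455, 0.085, -10.4) -> [-0.1284 -0.0044  0.025 ] [0. 0. 0.] 
(0.5075, -0.2455, 0.01, -10.4) -> [0.    0.    0.075] [0. 0. 0.]
```

View pics/s7c.png

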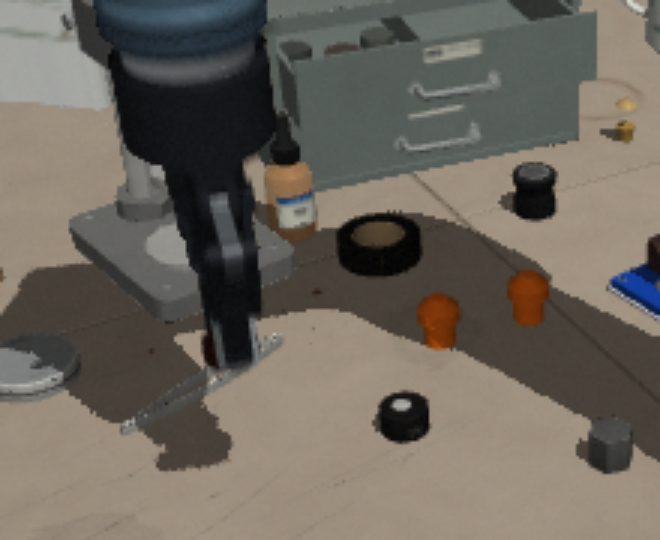

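The red mount is held at the finger tips (crop pixel (212,348)), and black and olive are untouched. Next I carry it to the yellow square pocket.

>>> {"api": "carry_out", "payload": {"targets": [[[-0.05,0.011,-0.002,0,0,0],[-0.1,0.023,-0.003,0,0,0],[-0.15,0.034,-0.005,0,0,0],[-0.2,0.045,-0.006,0,0,0],[-0.255,0.057,-0.008,0,0,0]]]}}

```text
t: 26.7
position: [0.5456, 0.0888, 0.1101]
tcp_rot: [0.0, 0.768, 0.64, 0.001]
wrist_force: [1.0, 0.1, -0.5]
opening: 0.0281
finger_force: 29.6
```

>>> {"api": "carry_out", "payload": {"targets": [[[-0.045,0.006,0,0,0,0],[-0.09,0.012,0,0,0,0],[-0.135,0.018,0,0,0,0],[-0.18,0.024,0,0,0,0],[-0.208,0.028,0,0,0,0]]]}}

```text
t: 27.32
position: [0.535, -0.1228, 0.1099]
tcp_rot: [0.001, 0.769, 0.639, 0.0]
wrist_force: [-0.3, 1.1, -0.1]
opening: 0.0284
finger_force: 29.6
```

>>> {"api": "carry_out", "payload": {"targets": [[[-0.035,-0.001,0.005,0,0,0],[-0.07,-0.002,0.012,0,0,0],[-0.1,-0.003,0.018,0,0,0],[-0.12,-0.004,0.022,0,0,0],[-0.128,-0.004,0.025,0,0,0]]]}}

```text
t: 27.95
position: [0.5078, -0.246, 0.0841]
tcp_rot: [0.0, 0.769, 0.639, 0.0]
wrist_force: [-0.6, 1.1, -0.9]
opening: 0.0285
finger_force: 29.6
```

>>> {"api": "carry_out", "payload": {"targets": [[[0,0,0.022,0,0,0],[0,0,0.042,0,0,0],[0,0,0.057,0,0,0],[0,0,0.067,0,0,0],[0,0,0.072,0,0,0]]]}}

```text
t: 28.58
position: [0.5078, -0.2447, 0.0111]
tcp_rot: [-0.0, 0.768, 0.64, -0.0]
wrist_force: [0.6, -0.1, 0.0]
opening: 0.0283
finger_force: 29.6
```

```bash
python3 -c "
from plan import *
plan([(.5075,-.2455,.0099,-10.4)])"
```

```text
t 28.57 p [ 0.5078 -0.2447  0.0111] psi -10.4 F [ 0.6 -0.1  0. ] q [ 0.61  0.74 -0.31  1.87  0.38  0.59 -0.13] open 0.0283 ff 29.6
(0.5075, -0.2455, 0.0099, -10.4) -> [-0.0009 -0.0002  0.0012] [-0.001 -0.    -0.   ]
```

>>> {"api": "carry_out", "payload": {"targets": [[[0,0,0.0005,0,0,0],[0,0,0.001,0,0,0],[0,0,0.0015,0,0,0],[0,0,0.0015,0,0,0],[0,0,0.0015,0,0,0]]]}}

```text
t: 29.2
position: [0.5079, -0.245, 0.0103]
tcp_rot: [0.0, 0.768, 0.64, 0.0]
wrist_force: [0.2, 0.3, -0.5]
opening: 0.0284
finger_force: 29.6
```

>>> {"api": "carry_out", "payload": {"targets": [[[0,0,0,0,0,0],[0,0,0,0,0,0],[0,0,0,0,0,0],[0,0,-0.002,0,0,0],[0,0,-0.01,0,0,0]]], "claw": 0.048}}

```text
t: 29.82
position: [0.5075, -0.2448, 0.0202]
tcp_rot: [-0.0, 0.768, 0.64, -0.0]
wrist_force: [1.1, -0.1, 0.8]
opening: 0.048
finger_force: 0.0
```

>>> {"api": "carry_out", "payload": {"targets": [[[0,0,-0.015,0,0,0],[0,0,-0.035,0,0,0],[0,0,-0.06,0,0,0],[0,0,-0.08,0,0,0],[0,0,-0.1,0,0,0]]]}}

```text
t: 30.45
position: [0.508, -0.245, 0.122]
tcp_rot: [0.0, 0.768, 0.64, 0.0]
wrist_force: [0.4, -0.2, -0.8]
opening: 0.048
finger_force: 0.0
```

```bash
python3 -c "
from plan import *
plan([(.5,-.04,.11,-5),(.4466,.159,.09,0),(.4466,.159,.008,0)])"
```

```text
t 30.45 p [ 0.508 -0.245  0.122] psi -10.4 F [ 0.4 -0.2 -0.8] q [ 0.67  0.57 -0.39  1.84  0.29  0.79 -0.06] open 0.048 ff 0.0
(0.5, -0.04, 0.11, -5) -> [ 0.2002 -0.045   0.0119] [ 0.001  0.    -0.095] 
(0.4466, 0.159, 0.09, 0) -> [ 0.1936 -0.0705  0.02  ] [ 0.     0.    -0.087] 
(0.4466, 0.159, 0.008, 0) -> [0.    0.    0.082] [0. 0. 0.]
```

>>> {"api": "carry_out", "payload": {"targets": [[[0.04,-0.009,0.002,0,0,-0.019],[0.08,-0.018,0.004,0,0,-0.038],[0.12,-0.027,0.007,0,0,-0.057],[0.16,-0.036,0.01,0,0,-0.076],[0.2,-0.045,0.012,0,0,-0.095]]]}}

```text
t: 31.08
position: [0.4999, -0.0389, 0.109]
tcp_rot: [0.0, 0.737, 0.676, 0.0]
wrist_force: [1.2, 0.2, 0.5]
opening: 0.0478
finger_force: 0.0
```

>>> {"api": "carry_out", "payload": {"targets": [[[0.045,-0.016,0.004,0,0,-0.02],[0.09,-0.033,0.008,0,0,-0.04],[0.135,-0.049,0.012,0,0,-0.06],[0.175,-0.063,0.016,0,0,-0.08],[0.194,-0.0705,0.02,0,0,-0.087]]]}}

```text
t: 31.7
position: [0.446, 0.1621, 0.0891]
tcp_rot: [-0.0, 0.706, 0.708, 0.001]
wrist_force: [0.5, 0.4, -0.3]
opening: 0.0481
finger_force: 0.0
```

>>> {"api": "carry_out", "payload": {"targets": [[[0,0,0.025,0,0,0],[0,0,0.045,0,0,0],[0,0,0.045,0,0,0],[0,0,0.045,0,0,0],[0,0,0.045,0,0,0]]]}}

```text
t: 32.33
position: [0.4471, 0.1595, 0.0442]
tcp_rot: [0.0, 0.707, 0.707, 0.001]
wrist_force: [0.1, -0.2, 0.1]
opening: 0.0476
finger_force: 0.0
```

```bash
python3 -c "
from plan import *
plan([(.4466,.159,.008,0)]); shot('scene','s8.png')
I=cv2.imread('pics/s8.png'); a=I[180:320,230:410]; b=I[160:300,350:530]; cv2.imwrite('pics/s8c.png',cv2.resize(np.hstack([a,b]),None,fx=2.2,fy=2.2))"
```

```text
t 32.33 p [0.4471 0.1595 0.0442] psi -0.0 F [ 0.1 -0.2  0.1] q [-0.11  0.6  -0.41  2.09  0.45  0.54 -0.84] open 0.0476 ff 0.0
(0.4466, 0.159, 0.008, 0) -> [-0.0005 -0.0006  0.0362] [ 0.002 -0.    -0.   ]
```

View pics/s8c.png

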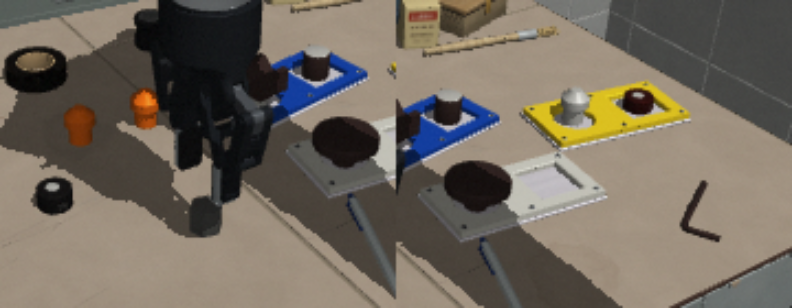

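The red mount sits in the yellow square pocket (crop pixel (638,100)), and the fingers straddle the hex bar (205,215).

>>> {"api": "carry_out", "payload": {"targets": [[[0,0,0.012,0,0,0],[0,0,0.022,0,0,0],[0,0,0.03,0,0,0],[0,0,0.036,0,0,0],[0,0,0.036,0,0,0]]]}}

```text
t: 33.0
position: [0.446, 0.1592, 0.0066]
tcp_rot: [-0.0, 0.707, 0.707, -0.0]
wrist_force: [0.1, -0.5, 1.0]
opening: 0.0481
finger_force: 0.0
```

>>> {"api": "carry_out", "payload": {"targets": [[[0,0,0,0,0,0],[0,0,0,0,0,0],[0,0,0,0,0,0],[0,0,0,0,0,0],[0,0,0,0,0,0]]], "claw": 0.012, "newtons": 45}}

```text
t: 33.62
position: [0.4467, 0.1594, 0.0076]
tcp_rot: [0.0, 0.707, 0.707, 0.0]
wrist_force: [-1.0, 0.3, 5.7]
opening: 0.0241
finger_force: 44.3
```

>>> {"api": "carry_out", "payload": {"targets": [[[0,0,-0.004,0,0,0],[0,0,-0.015,0,0,0],[0,0,-0.035,0,0,0],[0,0,-0.06,0,0,0],[0,0,-0.095,0,0,0]]]}}

```text
t: 34.25
position: [0.4458, 0.159, 0.1031]
tcp_rot: [-0.0, 0.707, 0.707, -0.001]
wrist_force: [1.1, 0.2, -0.4]
opening: 0.0237
finger_force: 44.2
```

```bash
python3 -c "
from plan import *
plan([(.4495,-.0713,.1,-6),(.4495,-.0713,.012,-6)])"
```

```text
t 34.25 p [0.4458 0.159  0.1031] psi 0.0 F [ 1.1  0.2 -0.4] q [-0.04  0.49 -0.49  2.07  0.36  0.67 -0.77] open 0.0237 ff 44.2
(0.4495, -0.0713, 0.1, -6) -> [-0.2303  0.0037  0.0032] [-0.001  0.     0.105] 
(0.4495, -0.0713, 0.012, -6) -> [0.    0.    0.088] [0. 0. 0.]
```

>>> {"api": "carry_out", "payload": {"targets": [[[-0.05,0.001,0.001,0,0,0.021],[-0.105,0.002,0.001,0,0,0.042],[-0.16,0.003,0.002,0,0,0.063],[-0.205,0.0035,0.003,0,0,0.09],[-0.23,0.0037,0.003,0,0,0.105]]]}}

```text
t: 34.88
position: [0.4497, -0.0736, 0.0997]
tcp_rot: [0.0, 0.745, 0.668, -0.0]
wrist_force: [0.5, 0.4, -0.3]
opening: 0.0236
finger_force: 44.2
```

>>> {"api": "carry_out", "payload": {"targets": [[[0,0,0.022,0,0,0],[0,0,0.045,0,0,0],[0,0,0.065,0,0,0],[0,0,0.078,0,0,0],[0,0,0.085,0,0,0]]]}}

```text
t: 35.5
position: [0.4501, -0.0707, 0.014]
tcp_rot: [-0.0, 0.743, 0.669, -0.0]
wrist_force: [-0.9, 0.4, -0.1]
opening: 0.0238
finger_force: 44.2
```

```bash
python3 -c "
from plan import *
plan([(.4495,-.0713,.0114,-6)])"
```

```text
t 35.5 p [ 0.4501 -0.0707  0.014 ] psi -6.0 F [-0.9  0.4 -0.1] q [ 0.32  0.63 -0.32  2.14  0.45  0.44 -0.46] open 0.0238 ff 44.2
(0.4495, -0.0713, 0.0114, -6) -> [-0.0007 -0.0005  0.0026] [-0.  0. -0.]
```

>>> {"api": "carry_out", "payload": {"targets": [[[0,0,0.001,0,0,0],[0,0,0.002,0,0,0],[0,0,0.0028,0,0,0],[0,0,0.003,0,0,0],[0,0,0.003,0,0,0]]]}}

```text
t: 36.12
position: [0.4505, -0.0708, 0.0116]
tcp_rot: [0.0, 0.743, 0.669, 0.0]
wrist_force: [-1.4, 0.4, 5.3]
opening: 0.0236
finger_force: 44.8
```

>>> {"api": "carry_out", "payload": {"targets": [[[0,0,0,0,0,0],[0,0,0,0,0,0],[0,0,0,0,0,0],[0,0,-0.002,0,0,0],[0,0,-0.01,0,0,0]]], "claw": 0.045}}

```text
t: 36.75
position: [0.4498, -0.0706, 0.0212]
tcp_rot: [-0.0, 0.743, 0.669, -0.0]
wrist_force: [0.8, 0.2, 0.1]
opening: 0.0453
finger_force: 0.0
```

>>> {"api": "carry_out", "payload": {"targets": [[[0,0,-0.02,0,0,0],[0,0,-0.05,0,0,0],[0,0,-0.08,0,0,0],[0,0,-0.12,0,0,0],[0,0,-0.16,0,0,0]]]}}

```text
t: 37.38
position: [0.4498, -0.0706, 0.1829]
tcp_rot: [-0.0, 0.743, 0.669, 0.0]
wrist_force: [1.0, -0.2, -0.8]
opening: 0.0452
finger_force: 0.0
```

```bash
python3 -c "
from plan import *
plan([]); shot('scene','s9.png')
I=cv2.imread('pics/s9.png'); a=I[150:310,290:510]; cv2.imwrite('pics/s9c.png',cv2.resize(a,None,fx=3.5,fy=3.5,interpolation=cv2.INTER_CUBIC))"
```

```text
t 37.38 p [ 0.4498 -0.0706  0.1829] psi -6.0 F [ 1.  -0.2 -0.8] q [ 0.5   0.32 -0.52  2.06  0.22  0.82 -0.25] open 0.0452 ff 0.0
```

View pics/s9c.png

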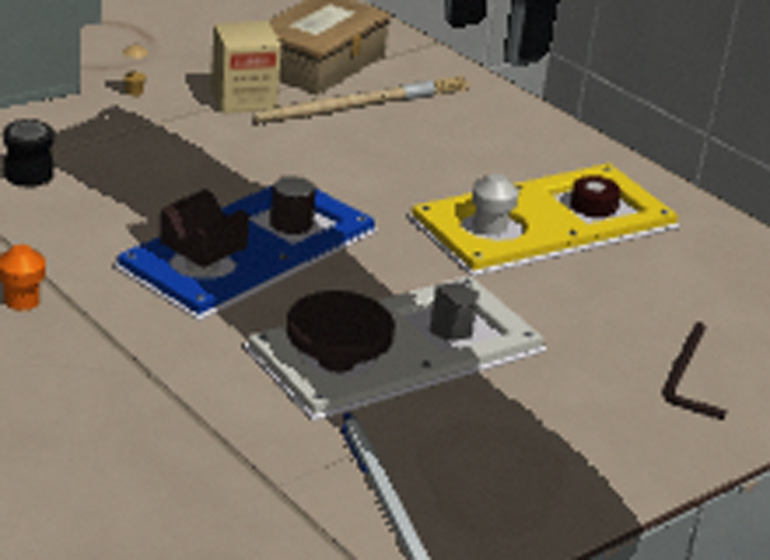

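All three kits look in place: V anvil (205,230), round bar (293,205), spot anvil (495,200), red mount (596,195) and hex (453,310). I'll check heights and centres numerically before handing in.

```bash
python3 -c "
from h import *
P=cloud(dict(np.load('last_scene.npz'))); T=cloud(shot('top'))
for k,x,y,z in(('V',.579,.0132,.044),('round',.591,-.064,.031),('spot',.521,-.168,.040),('red',.5075,-.2455,.020),('hex',.4495,-.0713,.028)):
  for n,C in(('s',P),('t',T)):
    q=C[(np.hypot(C[...,0]-x,C[...,1]-y)<.03)&(C[...,2]>.014)&(C[...,2]<.08)]
    if len(q)<5: print(k,n,'few');continue
    h=np.percentile(q[:,2],95); t=q[q[:,2]>h-.005]; A=np.c_[t[:,:2]-t[:,:2].mean(0),np.ones(len(t))]
    print(k,n,'top',h.round(4),'exp',z,'mid',((t[:,:2].min(0)+t[:,:2].max(0))/2).round(4),'exp',x,y,'slope',np.linalg.lstsq(A,t[:,2],rcond=None)[0][:2].round(2))
"
```

```text
V s top 0.0446 exp 0.044 mid [0.5773 0.0151] exp 0.579 0.0132 slope [0.01 0.  ]
V t top 0.0456 exp 0.044 mid [0.5782 0.0153] exp 0.579 0.0132 slope [-0.01 -0.01]
round s top 0.0329 exp 0.031 mid [ 0.591  -0.0623] exp 0.591 -0.064 slope [ 0.02 -0.05]
round t top 0.0347 exp 0.031 mid [ 0.5908 -0.0624] exp 0.591 -0.064 slope [ 0.02 -0.  ]
spot s top 0.0412 exp 0.04 mid [ 0.5195 -0.1662] exp 0.521 -0.168 slope [ 0.05 -0.16]
spot t few
red s top 0.0217 exp 0.02 mid [ 0.5058 -0.2429] exp 0.5075 -0.2455 slope [ 0.01 -0.01]
red t few
hex s top 0.0297 exp 0.028 mid [ 0.4488 -0.071 ] exp 0.4495 -0.0713 slope [ 0.02 -0.02]
hex t top 0.0314 exp 0.028 mid [ 0.4492 -0.071 ] exp 0.4495 -0.0713 slope [-0.02 -0.05]
```

All five are level, centred and at floor height, given the camera's bias of 1–2 mm.

```bash
python3 -c "
from station import manip
print(manip.hand_in())"
```

```text
the job is handed in; nothing more can be done
None
```

All three kits are made up and the job is handed in at about 37 s: each piece measured level, centred and at pocket-floor height in its carrier, within the camera's 1–2 mm error.

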